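# Ratchet the bench pin's clamp open

## Task

The worn wooden bench pin (the tongue with the V notch) is to be changed: undo the clamp that holds it by working its ratchet handle to and fro between the two cheeks, as a full turn is blocked, until the clamp plate stands at least 5 mm clear of the wood. Then let go of the handle, and leave the other clamp, which holds the steel block, as it is.

Things in the scene. Friction and masses are not known exactly. Their poses are not given: they have to be found in the camera images.
- pin_clamp: Dark steel screw clamp, fixed to the bench, that holds the V-notched wooden bench pin. Base 150 x 130 mm, cheeks 100 mm high. Origin on the bench under the screw's upright axis, z up; -x is where the notch points and the middle of the handle's swing. The handle swings 0.7 rad to either side of it, up to the cheeks, and has a ratchet of 16 clicks a turn: a full swing back gains 3 clicks (1.18 rad).
- pin_knob (a point): Centre of that clamp's handle grip, 130 mm above the bench: an upright wood peg, 26 mm thick, 120 mm from the screw's axis, its top at 155 mm; the bar it stands on has its top at 100 mm, and nothing near is higher. Hold it from above, any yaw. Swung anticlockwise (from above) it drives and loosens the screw (3 to 4 N at the peg); swung clockwise it clicks back (about 1 N), the screw stays.
- pin_plate (a joint): Height of that clamp's steel plate above the bench pin, in m: 0 at the start (clamped), grows as the screw is loosened, 8 mm a turn of the screw (1.5 mm for each full swing to and fro), at most 0.012 (end of thread). The plate, 90 x 98 x 8 mm, lies between the cheeks on the pin, whose top is 30 mm above the bench.
- block_knob (a point): Centre of the handle grip of the other clamp, of the same make, which holds a plain rectangular steel block instead of the pin. To be left alone.

How it is judged (in metres and radians):
At the end, for the whole second after the job is handed in: The clamp plate of the pin's clamp stands more than 4.5 mm above the bench pin and no longer moves, and the other clamp's grip is within 20 mm of where it was (value of joint pin_plate above 0.0045 m and velocity of joint pin_plate below 0.001 m/s and distance of block_knob from where it was at the start of the episode below 0.02 m); the robot touches nothing.
It fails at once if the other clamp's handle is moved by more than 20 mm (distance of block_knob from where it was at the start of the episode above 0.02 m).
It also fails if it takes over 54 s, if anything falls off the work surface, if the arm or the gripper's body presses on something with over 40 N, if the wrist force passes 120 N, or if a joint passes its speed limit or range.

## Robot

A 6-joint arm with a two-finger parallel gripper is mounted at the origin on the work surface. World frame = base frame: x ahead of the robot, y to its left, z up, the work surface at z = 0. Lengths are in mm, angles in rad, forces in N, time in s.
With the tool pointing down it reaches from about 275 to 750 mm from the base axis. Payload 10.2 kg.
Tool frame: the origin (TCP) lies midway between the tips of the shut fingers; the grasp point (between the pads) lies 19 mm behind it; z points along the fingers, y is the line along which they close (so a half turn about z gives the same grasp; the last joint's range is limited). The gripper opens to 85 mm and grips with 20 to 120 N. Pads are 22 mm wide; open, the fingers measure 114 mm over their backs; the gripper's body (76 mm by 85 mm) begins 54 mm behind the grasp point. The pads swing forward as they close: fully open they stand 13 mm farther back than shut.
Start: joints at [0.979, 0.313, 1.498, -0, 1.331, -0.223], TCP at [189.273, 489.701, 231.294] pointing down, gripper open.
Joint ranges: [-2.94, 2.94], [-0.97, 2.17], [0.19, 2.56], [-1.23, 4.37], [0.02, 3.11], [-2.88, 2.88]. Speed limits (rad/s): [2.39, 2.39, 3.01, 3.14, 3.14, 3.14].

## Interface

Orientations are given as a unit quaternion [w, x, y, z].
In Python, from rig import ctrl gives the robot as it stands.
- The arm moves only by the tool send_rows, never from a script. Its argument "targets" is a list of rows, each a list of 7 numbers: the closure, from -1 (fully open) to 1 (shut), so that 0 is half open, then the shift along the tool's x, y, z in m, then the turn, a rotation vector about the tool's x, y, z in rad. In form: [[claw, dx, dy, dz, ax, ay, az], ...]. A call has exactly 10 rows; each row shifts and turns the commanded pose from where the row before left it, along the tool's axes as they then stand; what a row does not reach is not made up. A row lasts 1/8 s, in which the tool goes at most 62.5 mm and 10.7 degrees, less where a joint would pass 70% of its speed; a pose out of reach is approached as far as the arm can. A call with a gripper value outside its range is refused whole. The fingers move at their own pace and stop on an object; "squeeze" is the grip in N (left out, the last holds). Time passes only in rows, so rows that do not move let the fingers close, or fill a call up. It gives the time, the measured TCP pose, the force, the opening and the grip force at its end, in the units of the state.
- ctrl.sense(): the state, without advancing time (a new reading comes with each control period).
- ctrl.capture(name): name is "side" or "top"; returns a dict with "img" (480x640x3 uint8, red, green, blue), "camera_matrix" (3x3 intrinsics, pixels), "R" (3x3) and "t" (3): a world point X has camera coordinates R X + t. Camera axes: x right, y down, z forward; pixel columns grow to the right and rows downward; lengths in mm; the calibration is good to about 2 mm. A picture is of the moment at which its call begins. There is no depth.
- ctrl.finish_job(): hands the job in; it is judged then, once.
Trained networks look in a picture, given as the dict that the camera call returned (one of the last four; its "shot" number tells which), for a name from the list of things; names that differ only in an ending like _2 or _b are one class to them, and where a whole thing is asked for, a point or a joint stands for the part that bears it (a point fixed in the world has none). Each returns a list of dicts, best first, with "score" (0 to 1); they miss things now and then, are a little off and sometimes report something else, mostly with a low value. They report only what shows in the picture. A call takes as long as a camera call.
- ctrl.boxes_of(query, picture): "extent" ([left, top, width, height] in pixels, round what is visible of it).
- ctrl.landmark_of(query, picture): "point" ([column, row] in pixels: a listed point, or the origin of a listed thing).
The state is a dict: "time_s": time; "joints": joint angles; "dq": joint speeds; "tau": joint torques, N m; "eef_pos": TCP position; "ee_rot": TCP orientation; "force": force on the tool from outside, world axes, zero at the start; "wrist_torque": the same for the moment, N m; "grip_width": opening from 0.0 (shut) to 1.0 (fully open); "grip_force": force on a finger pad.
Only numpy, scipy, OpenCV 4.12 (cv2) and the standard library are available. Lean on these libraries where they do the work, as an engineer would, in place of code of your own. Each camera call takes 0.05 s, during which the arm holds its last target. There are 200 camera calls.

## Working session

There is one attempt and no reset: what is moved stays moved. The work goes in short steps, Python scripts to look and compute and a tool call to move; the robot and the scene stay as the last step left them, time stands still between calls to the robot, and variables do not carry over. Pictures are saved under pics/ and viewed, at most 10 in all, crops included, and the job is handed in when it is done.

Besides the shell and the picture viewer there is one more tool, called after "Emit:" as name([rows], argument=value, ...), one row to a line, values as JSON. send_rows: Moves the arm, as the interface text tells. Its arguments: {"type":"object","properties":{"targets":{"type":"array"},"squeeze":{"type":"number"}},"required":["targets"]}

```bash
mkdir -p pics; cat > h.py <<'E'
import numpy as np, cv2
from rig import ctrl
def P(c): return np.asarray(c["camera_matrix"])@np.c_[np.asarray(c["R"]),np.asarray(c["t"])]
def tri(ca,pa,cb,pb):
    X=cv2.triangulatePoints(P(ca),P(cb),np.array(pa,float).reshape(2,1),np.array(pb,float).reshape(2,1)); return (X[:3]/X[3]).ravel()
def atz(c,p,z):
    M=P(c); A=M[:,[0,1]]; b=M[:,2]*z+M[:,3]
    H=np.c_[A,b]; v=np.linalg.solve(H,[p[0],p[1],1]); return v[:2]/v[2]
E
python3 - <<'E'
from h import *
cs={n:ctrl.capture(n) for n in("side","top")}
for n,c in cs.items():
    cv2.imwrite(f"pics/{n}0.png",c["img"][...,::-1])
    for q in("pin_clamp","pin_knob","block_knob"):
        for d in ctrl.landmark_of(q,c)[:3]:
            z={"pin_clamp":0}.get(q,130)
            print(n,q,np.round(d["point"],1),round(d["score"],2),np.round(atz(c,d["point"],z),1))
print(ctrl.sense())
E
```

```text
side pin_knob [329.  425.9] 0.73 [ 498.2 -262.6]
side block_knob [259.4 145.6] 0.61 [501.7 226.8]
top pin_knob [491.5 253.8] 0.64 [ 503.3 -263.1]
top block_knob [174.6 264.3] 0.72 [498.8 216.4]
{'time_s': 0.4, 'joints': array([ 9.78582320e-01,  3.12959459e-01,  1.49781866e+00,  1.37877291e-06,
        1.33097751e+00, -2.23426152e-01]), 'dq': array([-0.00150632, -0.00101065, -0.00100276, -0.00121376,  0.00077676,
        0.00127655]), 'tau': array([-9.44737840e-04, -4.11815464e+01, -2.59661329e+01, -2.59555454e-04,
        1.27527917e-03,  3.22924041e-05]), 'eef_pos': array([189.26039607, 489.66553336, 231.21901947]), 'ee_rot': array([-3.29339583e-05,  1.83350929e-01,  9.83047522e-01, -7.45401926e-05]), 'force': array([-0.1780696 ,  0.61720916, -0.55696998]), 'wrist_torque': array([-0.01790319,  0.014875  , -0.00051819]), 'grip_force': 0.0, 'grip_width': 1.0009466185182088}
```

View pics/top0.png

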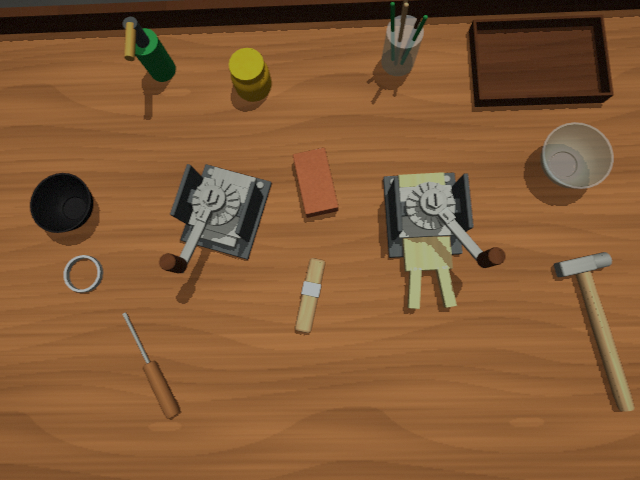

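View pics/side0.png

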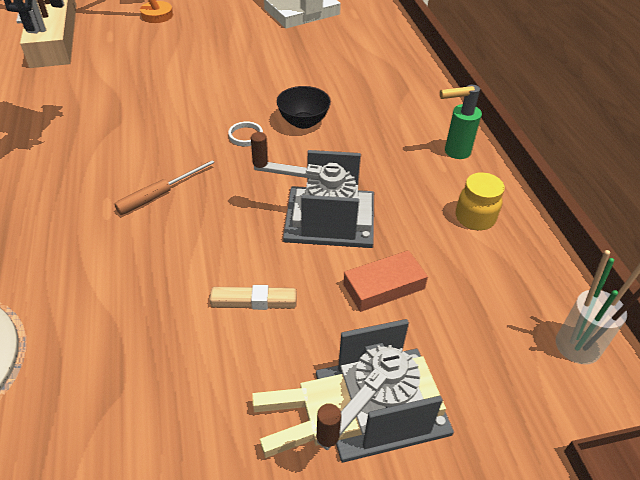

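```bash
cat > m.py <<'E'
from h import *
s,t=ctrl.capture("side"),ctrl.capture("top")
k=tri(s,[329,425.9],t,[491.5,253.8]); print("knob",k)
a=tri(s,[388,362],t,[434,200]); print("axis",a, np.hypot(*(k-a)[:2]))
for z in(105,115): print(atz(s,[388,362],z),atz(t,[434,200],z))
tip=atz(t,[432.5,306],30); print("tip",tip)
for n,p,z in(("L",[[386,205],[388,257]],0),("R",[[449,236],[456,303]],30),("Lp",[[404,238],[409,307]],30)):
    q=[atz(t,x,z) for x in p]; d=q[1]-q[0]; print(n,np.degrees(np.arctan2(d[1],d[0])))
for n,v in(("handle",k[:2]-a[:2]),("mid",tip-a[:2])): print(n,np.degrees(np.arctan2(v[1],v[0])))
im=np.vstack([cv2.resize(t["img"][150:320,370:530],(640,680)),]); 
cv2.imwrite("pics/crop.png",cv2.resize(np.hstack([t["img"][160:320,370:530],s["img"][310:470,240:400]]),(800,400),interpolation=cv2.INTER_CUBIC)[...,::-1])
E
python3 m.py
```

```text
knob [ 500.02012947 -262.72968403  130.25623533]
axis [ 591.54957418 -187.93771984  107.19429822] 118.2010031937883
[ 590.73547721 -186.86162064] [ 594.69519348 -188.66887581]
[ 587.82967199 -192.46670281] [ 592.18578021 -186.2676969 ]
tip [ 428.28245865 -193.098615  ]
L 179.675888542123
R -177.8654987319294
Lp -178.74970667577955
handle -140.74651986134398
mid -178.18947567952043
```

View pics/crop.png

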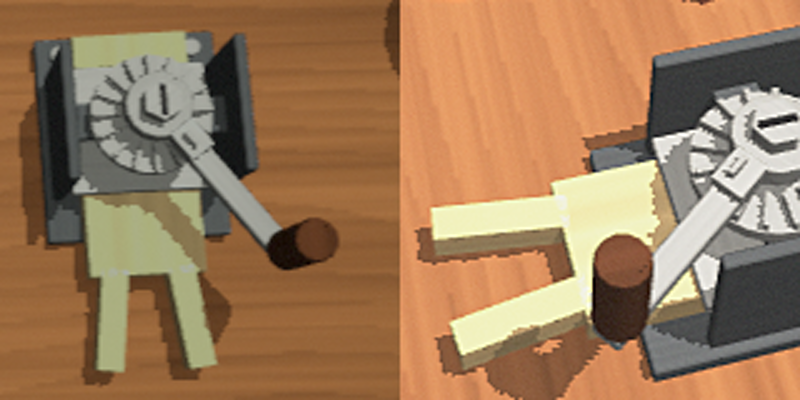

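Emit:
send_rows([
  [-1, -0.0374, -0.0393, 0, 0, 0, 0],
  [-1, -0.0374, -0.0393, 0, 0, 0, 0],
  [-1, -0.0374, -0.0393, 0, 0, 0, 0],
  [-1, -0.0374, -0.0393, 0, 0, 0, 0],
  [-1, -0.0374, -0.0393, 0, 0, 0, 0],
  [-1, -0.0374, -0.0393, 0, 0, 0, 0],
  [-1, -0.0374, -0.0393, 0, 0, 0, 0],
  [-1, -0.0374, -0.0393, 0, 0, 0, 0],
  [-1, -0.0374, -0.0393, 0, 0, 0, 0],
  [-1, -0.0374, -0.0393, 0, 0, 0, 0],
], squeeze=20)

```text
time_s: 1.75
eef_pos: [396.9, -13.6, 231.6]
ee_rot: [0.0, 0.184, 0.983, -0.0]
force: [0.9, 0.1, 0.8]
grip_width: 0.999
grip_force: 0.0
```

Emit:
send_rows([
  [-1, -0.0374, -0.0393, 0, 0, 0, 0],
  [-1, -0.0374, -0.0393, 0, 0, 0, 0],
  [-1, -0.0374, -0.0393, 0, 0, 0, 0],
  [-1, -0.0374, -0.0393, 0, 0, 0, 0],
  [-1, -0.0374, -0.0393, 0, 0, 0, 0],
  [-1, 0, 0, 0, 0, 0, 0.174],
  [-1, 0, 0, 0, 0, 0, 0.174],
  [-1, 0, 0, 0, 0, 0, 0.174],
  [-1, 0, 0, 0, 0, 0, 0.174],
  [-1, 0, 0, 0, 0, 0, 0.174],
])

```text
time_s: 3.0
eef_pos: [500.0, -262.4, 231.2]
ee_rot: [-0.0, 0.583, 0.813, -0.0]
force: [0.1, -0.2, -0.8]
grip_width: 1.003
grip_force: 0.0
```

Emit:
send_rows([
  [-1, 0, 0, 0, 0, 0, 0.174],
  [-1, 0, 0, 0, 0, 0, 0.174],
  [-1, 0, 0, 0, 0, 0, 0.174],
  [-1, 0, 0, 0, 0, 0, 0.174],
  [-1, 0, 0, 0, 0, 0, 0.174],
  [-1, 0, 0, 0, 0, 0, 0.174],
  [-1, 0, 0, 0, 0, 0, 0.174],
  [-1, 0, 0, 0, 0, 0, 0],
  [-1, 0, 0, 0, 0, 0, 0],
  [-1, 0, 0, 0, 0, 0, 0],
])

```text
time_s: 4.25
eef_pos: [500.0, -262.4, 231.3]
ee_rot: [-0.0, 0.942, 0.337, -0.0]
force: [1.2, 0.4, 0.2]
grip_width: 1.002
grip_force: 0.0
```

Emit:
send_rows([
  [-1, 0, 0, 0.029, 0, 0, 0],
  [-1, 0, 0, 0.029, 0, 0, 0],
  [-1, 0, 0, 0.029, 0, 0, 0],
  [-1, 0, 0, 0.029, 0, 0, 0],
  [0.7, 0, 0, 0, 0, 0, 0],
  [0.7, 0, 0, 0, 0, 0, 0],
  [0.7, 0, 0, 0, 0, 0, 0],
  [0.7, 0, 0, 0, 0, 0, 0],
  [0.7, 0, 0, 0, 0, 0, 0],
  [0.7, 0, 0, 0, 0, 0, 0],
], squeeze=25)

```text
time_s: 5.5
eef_pos: [500.5, -262.8, 116.5]
ee_rot: [0.001, 0.942, 0.336, 0.001]
force: [-0.6, -0.8, 6.9]
grip_width: 0.295
grip_force: 25.6
```

```bash
python3 - <<'E'
from h import *
t,s=ctrl.capture("top"),ctrl.capture("side")
cv2.imwrite("pics/g.png",cv2.resize(np.hstack([t["img"][140:340,370:570],s["img"][280:480,240:440]]),(800,400),interpolation=cv2.INTER_CUBIC)[...,::-1])
E
```

```text
(no output)
```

View pics/g.png

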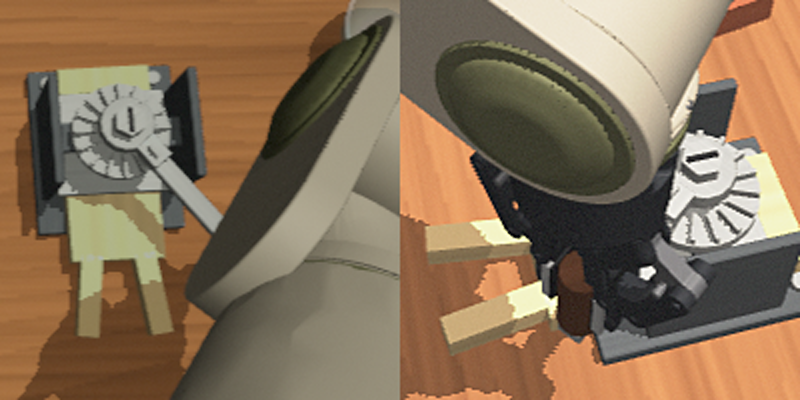

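Emit:
send_rows([
  [0.7, 0.001, -0.0155, 0, 0, 0, 0.13],
  [0.7, 0.001, -0.0155, 0, 0, 0, 0.13],
  [0.7, 0.001, -0.0155, 0, 0, 0, 0.13],
  [0.7, 0.001, -0.0155, 0, 0, 0, 0.13],
  [0.7, 0.001, -0.0155, 0, 0, 0, 0.13],
  [0.7, 0, 0, 0, 0, 0, 0],
  [0.7, 0, 0, 0, 0, 0, 0],
  [0.7, 0, 0, 0, 0, 0, 0],
  [0.7, 0, 0, 0, 0, 0, 0],
  [0.7, 0, 0, 0, 0, 0, 0],
])

```text
time_s: 6.85
eef_pos: [474.5, -191.4, 116.5]
ee_rot: [0.001, 1.0, 0.017, 0.002]
force: [4.4, 0.2, 4.3]
grip_width: 0.298
grip_force: 25.4
```

Emit:
send_rows([
  [0.7, 0.0015, -0.0155, 0, 0, 0, 0.13],
  [0.7, 0.001, -0.0155, 0, 0, 0, 0.13],
  [0.7, 0.001, -0.0155, 0, 0, 0, 0.13],
  [0.7, 0.001, -0.0155, 0, 0, 0, 0.13],
  [0.7, 0.001, -0.0155, 0, 0, 0, 0.13],
  [0.7, 0, 0, 0, 0, 0, 0],
  [0.7, 0, 0, 0, 0, 0, 0],
  [0.7, 0, 0, 0, 0, 0, 0],
  [0.7, 0, 0, 0, 0, 0, 0],
  [0.7, 0, 0, 0, 0, 0, 0],
])

```text
time_s: 8.1
eef_pos: [497.0, -118.9, 116.5]
ee_rot: [0.001, 0.953, -0.303, 0.003]
force: [5.4, -4.3, 3.4]
grip_width: 0.298
grip_force: 25.4
```

Emit:
send_rows([
  [0.7, 0.002, 0.0155, 0, 0, 0, -0.13],
  [0.7, 0.001, 0.0155, 0, 0, 0, -0.13],
  [0.7, 0.001, 0.0155, 0, 0, 0, -0.13],
  [0.7, 0.001, 0.0155, 0, 0, 0, -0.13],
  [0.7, 0.001, 0.0155, 0, 0, 0, -0.13],
  [0.7, 0.001, 0.0155, 0, 0, 0, -0.13],
  [0.7, 0.001, 0.0155, 0, 0, 0, -0.13],
  [0.7, 0.001, 0.0155, 0, 0, 0, -0.13],
  [0.7, 0.001, 0.0155, 0, 0, 0, -0.13],
  [0.7, 0.001, 0.0155, 0, 0, 0, -0.13],
])

```text
time_s: 9.35
eef_pos: [501.0, -263.6, 116.5]
ee_rot: [0.0, 0.941, 0.338, -0.0]
force: [-3.7, 4.1, 10.2]
grip_width: 0.295
grip_force: 26.0
```

```bash
python3 -c "
from h import *
for i in range(2): ctrl.capture('side')
s=ctrl.sense(); print(s['time_s'],s['eef_pos'],s['ee_rot'],s['force'],s['wrist_torque'])"
```

```text
9.45 [ 501.49136804 -263.99206487  116.49042839] [ 5.27314267e-04  9.41396588e-01  3.37301323e-01 -6.48649282e-05] [-4.81868833  1.91675274 11.03035873] [0.16868344 0.79326416 0.37469618]
```

Emit:
send_rows([
  [0.7, 0.001, -0.0155, -0.001, 0, 0, 0.13],
  [0.7, 0.001, -0.0155, 0, 0, 0, 0.13],
  [0.7, 0.001, -0.0155, 0, 0, 0, 0.13],
  [0.7, 0.001, -0.0155, 0, 0, 0, 0.13],
  [0.7, 0.001, -0.0155, 0, 0, 0, 0.13],
  [0.7, 0.001, -0.0155, 0, 0, 0, 0.13],
  [0.7, 0.001, -0.0155, 0, 0, 0, 0.13],
  [0.7, 0.001, -0.0155, 0, 0, 0, 0.13],
  [0.7, 0.001, -0.0155, 0, 0, 0, 0.13],
  [0.7, 0.001, -0.0155, 0, 0, 0, 0.13],
])

```text
time_s: 10.7
eef_pos: [496.9, -118.8, 116.6]
ee_rot: [0.001, 0.952, -0.305, 0.001]
force: [5.7, -8.3, -6.2]
grip_width: 0.296
grip_force: 25.0
```

Emit:
send_rows([
  [0.7, 0, -0.004, 0, 0, 0, 0.03],
  [0.7, 0, 0, 0, 0, 0, 0],
  [0.7, 0.001, 0.0155, 0, 0, 0, -0.13],
  [0.7, 0.001, 0.0155, 0, 0, 0, -0.13],
  [0.7, 0.001, 0.0155, 0, 0, 0, -0.13],
  [0.7, 0.001, 0.0155, 0, 0, 0, -0.13],
  [0.7, 0.001, 0.0155, 0, 0, 0, -0.13],
  [0.7, 0.001, 0.0155, 0, 0, 0, -0.13],
  [0.7, 0.001, 0.0155, 0, 0, 0, -0.13],
  [0.7, 0.001, 0.0155, 0, 0, 0, -0.13],
])

```text
time_s: 11.95
eef_pos: [482.9, -233.3, 116.5]
ee_rot: [-0.0, 0.98, 0.198, -0.001]
force: [-1.6, 3.6, 2.4]
grip_width: 0.294
grip_force: 26.0
```

Emit:
send_rows([
  [0.7, 0.001, 0.0155, 0, 0, 0, -0.13],
  [0.7, 0.001, 0.0155, 0, 0, 0, -0.13],
  [0.7, 0, 0.004, 0, 0, 0, -0.03],
  [0.7, 0, 0, 0, 0, 0, 0],
  [0.7, 0, 0, 0, 0, 0, 0],
  [0.7, 0.001, -0.0155, -0.001, 0, 0, 0.13],
  [0.7, 0.001, -0.0155, 0, 0, 0, 0.13],
  [0.7, 0.001, -0.0155, 0, 0, 0, 0.13],
  [0.7, 0.001, -0.0155, 0, 0, 0, 0.13],
  [0.7, 0.001, -0.0155, 0, 0, 0, 0.13],
])

```text
time_s: 13.2
eef_pos: [474.2, -190.7, 116.6]
ee_rot: [-0.0, 1.0, 0.014, -0.0]
force: [8.1, -0.4, -9.1]
grip_width: 0.301
grip_force: 25.1
```

Emit:
send_rows([
  [0.7, 0.002, -0.0155, 0.001, 0, 0, 0.13],
  [0.7, 0.001, -0.0155, 0, 0, 0, 0.13],
  [0.7, 0.001, -0.0155, 0, 0, 0, 0.13],
  [0.7, 0.001, -0.0155, 0, 0, 0, 0.13],
  [0.7, 0.001, -0.0155, 0, 0, 0, 0.13],
  [0.7, 0, -0.004, 0, 0, 0, 0.03],
  [0.7, 0, 0, 0, 0, 0, 0],
  [0.7, 0.001, 0.0155, 0, 0, 0, -0.13],
  [0.7, 0.001, 0.0155, 0, 0, 0, -0.13],
  [0.7, 0.001, 0.0155, 0, 0, 0, -0.13],
])

```text
time_s: 14.45
eef_pos: [478.5, -156.4, 116.5]
ee_rot: [-0.001, 0.992, -0.125, -0.001]
force: [-1.2, 2.8, 4.0]
grip_width: 0.294
grip_force: 26.4
```

Emit:
send_rows([
  [0.7, 0.001, 0.0155, 0, 0, 0, -0.13],
  [0.7, 0.001, 0.0155, 0, 0, 0, -0.13],
  [0.7, 0.001, 0.0155, 0, 0, 0, -0.13],
  [0.7, 0.001, 0.0155, 0, 0, 0, -0.13],
  [0.7, 0.001, 0.0155, 0, 0, 0, -0.13],
  [0.7, 0.001, 0.0155, 0, 0, 0, -0.13],
  [0.7, 0.001, 0.0155, 0, 0, 0, -0.13],
  [0.7, 0, 0.004, 0, 0, 0, -0.03],
  [0.7, 0, 0, 0, 0, 0, 0],
  [0.7, 0, 0, 0, 0, 0, 0],
])

```text
time_s: 15.7
eef_pos: [501.1, -263.9, 116.5]
ee_rot: [-0.0, 0.942, 0.336, -0.002]
force: [-10.2, -4.8, 5.3]
grip_width: 0.296
grip_force: 26.4
```

Emit:
send_rows([
  [0.7, 0.001, -0.0155, 0, 0, 0, 0.13],
  [0.7, 0.001, -0.0155, 0, 0, 0, 0.13],
  [0.7, 0.001, -0.0155, 0, 0, 0, 0.13],
  [0.7, 0.001, -0.0155, 0, 0, 0, 0.13],
  [0.7, 0.001, -0.0155, 0, 0, 0, 0.13],
  [0.7, 0.001, -0.0155, 0, 0, 0, 0.13],
  [0.7, 0.001, -0.0155, 0, 0, 0, 0.13],
  [0.7, 0.001, -0.0155, 0, 0, 0, 0.13],
  [0.7, 0.001, -0.0155, 0, 0, 0, 0.13],
  [0.7, 0.001, -0.0155, 0, 0, 0, 0.13],
])

```text
time_s: 16.95
eef_pos: [497.2, -118.2, 116.5]
ee_rot: [0.0, 0.952, -0.305, -0.0]
force: [-1.6, -6.1, 0.2]
grip_width: 0.299
grip_force: 26.2
```

```bash
python3 - <<'E'
from h import *
t,s=ctrl.capture("top"),ctrl.capture("side")
cv2.imwrite("pics/g2.png",cv2.resize(np.hstack([t["img"][140:340,370:570],s["img"][280:480,280:480]]),(800,400),interpolation=cv2.INTER_CUBIC)[...,::-1])
E
```

```text
(no output)
```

View pics/g2.png

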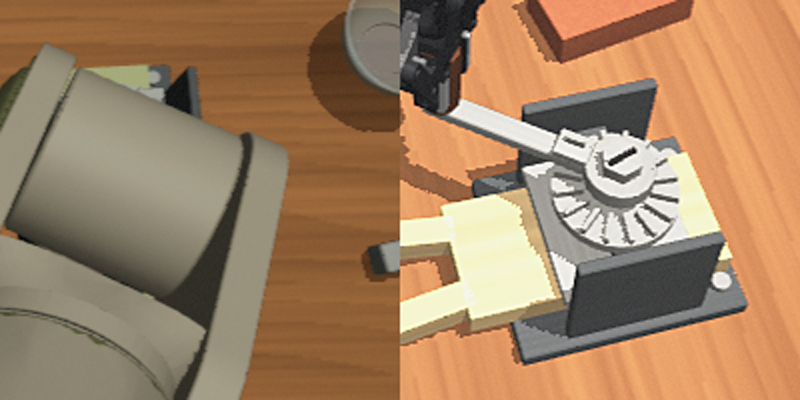

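Emit:
send_rows([
  [0.7, 0, -0.004, 0, 0, 0, 0.03],
  [0.7, 0, 0.0155, 0, 0, 0, -0.13],
  [0.7, 0.001, 0.0155, 0, 0, 0, -0.13],
  [0.7, 0.001, 0.0155, 0, 0, 0, -0.13],
  [0.7, 0.001, 0.0155, 0, 0, 0, -0.13],
  [0.7, 0.001, 0.0155, 0, 0, 0, -0.13],
  [0.7, 0.001, 0.0155, 0, 0, 0, -0.13],
  [0.7, 0.001, 0.0155, 0, 0, 0, -0.13],
  [0.7, 0.001, 0.0155, 0, 0, 0, -0.13],
  [0.7, 0.001, 0.0155, 0, 0, 0, -0.13],
])

```text
time_s: 18.3
eef_pos: [489.4, -247.3, 116.5]
ee_rot: [-0.001, 0.965, 0.263, -0.002]
force: [-6.8, 0.4, 6.5]
grip_width: 0.298
grip_force: 26.6
```

Emit:
send_rows([
  [0.7, 0, 0.0155, 0, 0, 0, -0.13],
  [0.7, 0, 0.004, 0, 0, 0, -0.03],
  [0.7, 0, 0, 0, 0, 0, 0],
  [0.7, 0.001, -0.0155, 0, 0, 0, 0.13],
  [0.7, 0.001, -0.0155, 0, 0, 0, 0.13],
  [0.7, 0.001, -0.0155, 0, 0, 0, 0.13],
  [0.7, 0.001, -0.0155, 0, 0, 0, 0.13],
  [0.7, 0.001, -0.0155, 0, 0, 0, 0.13],
  [0.7, 0.001, -0.0155, 0, 0, 0, 0.13],
  [0.7, 0.001, -0.0155, 0, 0, 0, 0.13],
])

```text
time_s: 19.55
eef_pos: [477.4, -160.5, 116.5]
ee_rot: [0.0, 0.993, -0.114, 0.001]
force: [6.1, -3.9, -2.7]
grip_width: 0.297
grip_force: 25.9
```

Emit:
send_rows([
  [0.7, 0.001, -0.0155, 0, 0, 0, 0.13],
  [0.7, 0.001, -0.0155, 0, 0, 0, 0.13],
  [0.7, 0, -0.0155, 0, 0, 0, 0.13],
  [0.7, 0, -0.004, 0, 0, 0, 0.03],
  [0.7, 0, 0, 0, 0, 0, 0],
  [0.7, 0.001, 0.0155, 0, 0, 0, -0.13],
  [0.7, 0.001, 0.0155, 0, 0, 0, -0.13],
  [0.7, 0.001, 0.0155, 0, 0, 0, -0.13],
  [0.7, 0.001, 0.0155, 0, 0, 0, -0.13],
  [0.7, 0.001, 0.0155, 0, 0, 0, -0.13],
])

```text
time_s: 20.8
eef_pos: [474.0, -187.3, 116.5]
ee_rot: [-0.0, 1.0, 0.005, 0.001]
force: [7.8, 1.0, -0.7]
grip_width: 0.297
grip_force: 26.2
```

Emit:
send_rows([
  [0.7, 0.001, 0.0155, 0, 0, 0, -0.13],
  [0.7, 0.001, 0.0155, 0, 0, 0, -0.13],
  [0.7, 0.001, 0.0155, 0, 0, 0, -0.13],
  [0.7, 0.001, 0.0155, 0, 0, 0, -0.13],
  [0.7, 0, 0.0155, 0, 0, 0, -0.13],
  [0.7, 0, 0, 0, 0, 0, 0],
  [-0.3, 0, 0, 0, 0, 0, 0],
  [-0.3, 0, 0, 0, 0, 0, 0],
  [-0.3, 0, 0, 0, 0, 0, 0],
  [-0.3, 0, 0, 0, 0, 0, 0],
])

```text
time_s: 22.05
eef_pos: [497.2, -259.6, 116.3]
ee_rot: [0.0, 0.947, 0.322, -0.0]
force: [-0.3, -0.9, 0.4]
grip_width: 0.655
grip_force: 0.0
```

Emit:
send_rows([
  [-0.3, 0, 0, -0.03, 0, 0, 0],
  [-0.3, 0, 0, -0.03, 0, 0, 0],
  [-0.3, 0, 0, -0.03, 0, 0, 0],
  [-0.3, 0, 0, -0.03, 0, 0, 0],
  [-0.3, -0.05, 0, 0, 0, 0, 0],
  [-0.3, -0.05, 0, 0, 0, 0, 0],
  [-0.3, -0.05, 0, 0, 0, 0, 0],
  [-0.3, 0, 0, 0, 0, 0, 0],
  [-0.3, 0, 0, 0, 0, 0, 0],
  [-0.3, 0, 0, 0, 0, 0, 0],
])

```text
time_s: 23.3
eef_pos: [379.1, -350.3, 236.2]
ee_rot: [-0.0, 0.947, 0.322, 0.0]
force: [0.8, -0.2, -0.2]
grip_width: 0.649
grip_force: 0.0
```

```bash
python3 - <<'E'
from h import *
t,s=ctrl.capture("top"),ctrl.capture("side")
a=cv2.imread("pics/side0.png")[300:480,280:480,::-1]
cv2.imwrite("pics/g3.png",cv2.resize(np.hstack([a,s["img"][300:480,280:480]]),(800,360),interpolation=cv2.INTER_CUBIC)[...,::-1])
print(ctrl.sense()["time_s"],[(q,n["shot"],d["point"],d["score"]) for q in("block_knob","pin_knob") for n in(t,s) for d in ctrl.landmark_of(q,n)[:1]])
E
```

```text
23.4 [('block_knob', 11, [175.3, 264.0], 0.92), ('block_knob', 12, [259.2, 149.0], 0.74), ('pin_knob', 11, [493.5, 259.7], 0.83), ('pin_knob', 12, [324.2, 424.2], 0.67)]
```

View pics/g3.png

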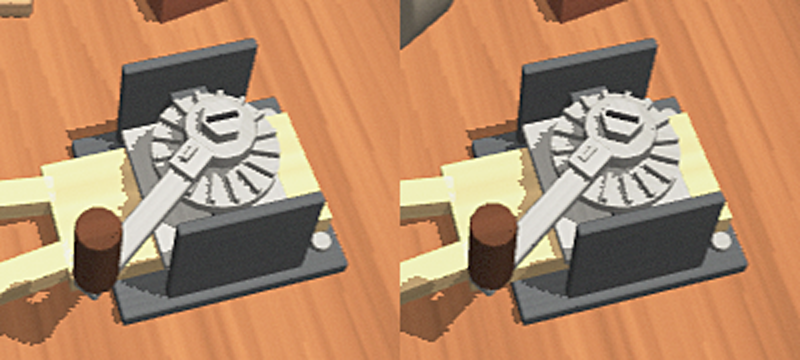

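```bash
python3 - <<'E'
from h import *
s=ctrl.capture("side")
a=cv2.imread("pics/side0.png"); b=np.ascontiguousarray(s["img"][...,::-1])
M=P(s)
for z in(38,42,44,45.5): 
    print(z,[np.round((lambda v:v[:2]/v[2])(M@np.array([593.5+u,-188.5+w,z,1])),1) for u,w in((-45,49),(-45,-49),(45,49),(45,-49))])
f=lambda i:cv2.resize(i[325:405,335:415],(400,400),interpolation=cv2.INTER_CUBIC)
cv2.imwrite("pics/g4.png",np.hstack([f(a),f(b)]))
E
```

```text
38 [array([341.5, 364.2]), array([361.5, 432.5]), array([405.8, 352. ]), array([431.1, 418. ])]
42 [array([341.6, 362.6]), array([361.8, 431.1]), array([406.2, 350.4]), array([431.6, 416.5])]
44 [array([341.7, 361.8]), array([361.9, 430.3]), array([406.4, 349.6]), array([431.8, 415.8])]
45.5 [array([341.8, 361.2]), array([362. , 429.8]), array([406.5, 349. ]), array([432. , 415.2])]
```

View pics/g4.png

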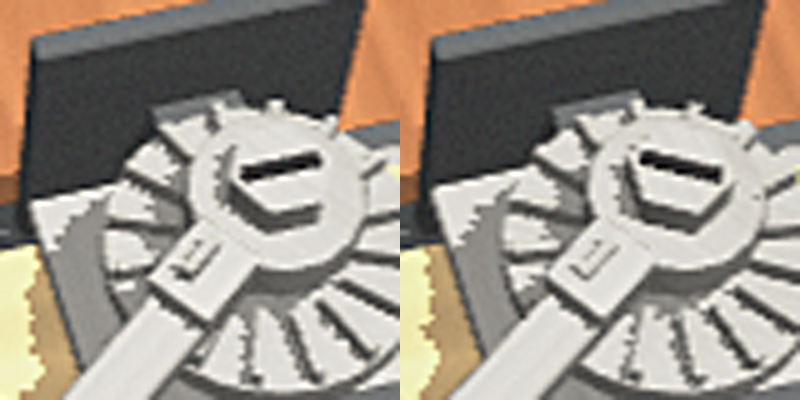

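```bash
python3 -c "
from rig import ctrl
print(ctrl.finish_job())"
```

```text
the job is handed in; nothing more can be done
None
```

The job is handed in, with no verdict returned. After five to-and-fro swings, the pin clamp's plate stands about 6.5 to 7.5 mm clear of the wood, judging by the side camera and the turn of the screw slot. I let go of the handle and backed the arm away; the other clamp's grip was found where it started, to within a few pixels.

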